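Tighten a screw press on a sealed cell and pin its castellated collar

ROBOT

A 6-joint arm with a two-finger parallel gripper is mounted at the origin on a cart in front of the work surface, level with it; the furniture and walls round the work are solid. World frame = base frame: x ahead of the robot, y to its left, z up, the work surface at z = 0. Lengths are in m, angles in rad, forces in N, time in s.
With the tool pointing down it reaches from about 0.35 to 0.775 m from the base axis. Payload 5.5 kg.
Tool frame: the origin (TCP) lies at the very end of the fingers, on their centre line; the grasp point (between the pads) lies env.pinch_z behind it (env.pinch_z is the distance from the TCP to the grasp point, in m); z points along the fingers, y is the line along which they close (so a half turn about z gives the same grasp; the last joint's range is limited). The gripper opens to 85 mm and grips with 20 to 120 N. Pads are 22 mm wide; open, the fingers measure 114 mm over their backs; the gripper's body (76 mm by 85 mm) begins 54 mm behind the grasp point. The pads swing forward as they close: fully open they stand 13 mm farther back than shut.
Start: joints at [1.088, 0.313, 0.046, 1.304, 0, 1.431], TCP at [0.193, 0.542, 0.231] pointing down, gripper open.
Joint ranges: [-2.76, 2.76], [-0.86, 1.69], [-1.03, 1.26], [-2.2, 2.34], [-1.47, 1.5], [-3.14, 3.14]. Speed limits (rad/s): [2.57, 2.57, 3.14, 3.14, 3.14, 3.14].

INTERFACE

Orientations are given as a unit quaternion [w, x, y, z].
In Python, from workcell import env, eyes gives the robot as it stands.
- The arm moves only by the shell command python3 -m jog 'ROWS' [FORCE]. ROWS is JSON, one flat list of numbers, 7 for each row, row after row: the shift along the world's x, y, z as a fraction of full scale, then the turn, a rotation vector about the world's x, y, z as a fraction of full scale, then the opening, from -1 (shut) to 1 (fully open), so that 0 is half open. A call has 1 to 12 rows; each row is the pose to reach, as a shift and turn from the pose commanded when the call began, turning the shorter way round; what a row does not reach only later rows make up. Full scale, the value 1, is 20 cm for a shift and pi rad for a turn. A row lasts 1/12 s, in which the tool goes at most 41.7 mm and 7.16 degrees, less where a joint would pass 70% of its speed; a pose out of reach is approached as far as the arm can. A call with a number of a shift or a turn outside -1 to 1 is refused whole. A call with a gripper value outside its range is refused whole. The fingers move at their own pace and stop on an object; FORCE is the grip in N (left out, the last holds). Time passes only in rows, so rows that repeat a pose let the fingers close. It gives the time, the measured TCP pose, the force, the opening and the grip force at its end, in the units of the state.
- env.get_state(): the state, without advancing time (a new reading comes with each control period).
- eyes.read_camera(name): name is "scene" or "top" or "wrist"; returns (picture, depth): 384x512x3 uint8, red, green, blue; 384x512 float32, m along the optical axis (not along the pixel's ray), 0 where there is no reading.
- eyes.calibration(name): a dict with "fx", "fy", "cx", "cy" (pixels), "R" (3x3) and "t" (3): a world point X has camera coordinates R X + t; the wrist camera has in their place "tool_from_camera" (4x4, takes a point from camera to tool coordinates, whose origin is the TCP and whose axes are the flange's). Camera axes: x right, y down, z forward; pixel columns grow to the right and rows downward; lengths in m; the calibration is good to about 2 mm. A picture is of the moment at which its call begins: read the wrist's pose just before it. calibration takes no time and is no camera call.
- env.hand_in(): hands the job in; it is judged then, once.
The state is a dict: "clock": time; "joint_pos": joint angles; "qvel": joint speeds; "tau": joint torques, N m; "tcp_pos": TCP position; "orientation": TCP orientation; "wrist_force": force on the tool from outside, world axes, zero at the start; "ft_torque": the same for the moment, N m; "finger_gap": finger opening in m; "grip_force": force on a finger pad.
Only numpy, scipy, OpenCV 4.12 (cv2) and the standard library are available. Lean on these libraries where they do the work, as an engineer would, in place of code of your own. Each camera call takes 0.05 s, during which the arm holds its last target. There are 200 camera calls.

TASK

Tighten the little screw press down on the metal cell that stands in it: turn the sprung metal bar handle clockwise (seen from above) until the foot bears firmly on the cell's springy cap, and carry on to the next place where a slot of the collar under the handle squarely faces the locking pin, without crushing the cap by tightening much more than that. Then slide the locking pin fully home into that slot so that the screw cannot turn back, let go, and leave the glassware standing where it is.

Things in the scene. Friction and masses are not known exactly. Their poses are not given: they have to be found in the camera images.
- press: fixed grey bench screw press, upright. Origin: centre of the underside of its 110 x 150 x 14 mm (x, y, z) base plate. The screw stands on its z axis. Two columns at y = -54 and +54 mm carry a cross-bar, 36 mm wide, along its y axis from y = -112 to +72 mm, top at z = 100 mm. A guide block (26 mm wide, y = -57 to -39 mm, top at z = 132 mm) holds the locking pin, which runs along y at z = 119 mm.
- screw (a joint): turn of the screw with its collar (rad), growing clockwise seen from above; it lowers screw, foot, collar and handle by 8 mm a turn. A collar slot squarely faces the pin at every multiple of a quarter turn (0, 1.571, 3.142, ...); 5 degrees of error still let the pin in. Starts at 0.1 to 1.4; free until the foot meets the cap; stays where it is left.
- handle (a point): centre of the metal bar handle on top, 60 mm long (this frame's x), 16 mm thick (y), 32 mm high (z, up), sinking with the screw; 168 mm above the press's underside at screw = 0. A torsion spring, 1 N m a rad, joins it to the screw: let go, it turns with the screw, its x along the press's x at screw = 0; turned, it stays ahead by the resisting moment (0.01 to 0.05 rad while free).
- foot: steel pressure foot, 33 mm across, at the screw's lower end; origin: centre of its underside, 60 mm above the press's underside at screw = 0. It meets the cell's springy dark cap at screw = 3.8 to 6.3 rad (varies); each further quarter turn adds about 28 N. The turned handle then stands ahead of the screw by 0.16 rad at 20 N, 0.23 at 50, 0.3 at 75. Firm: over 10 N. Crushed: over 140 N.
- pin (a joint): travel of the locking pin (m) toward the screw along the press's +y: starts at 0 to 0.003 (drawn back), 0.018 is fully home, its round nose then in a slot. The pin is 8 mm in diameter, slides with about 2 N of friction, stays where it is left, and is stopped by the collar's lugs at about 0.005 to 0.013 if no slot faces it.
- pin_knob (a point): centre of the pin's upright metal knob, by which it is slid: 14 mm in diameter, 30 mm high; 127 mm above the press's underside, at y = -88 mm in the press frame when the pin travel is 0 and y = -70 mm when home.
- flask_1_mid (a point): bystander: clear glass conical flask, 68 mm in diameter, 127 mm high; this point is half-way up on its axis (z up)
- beaker_400_mid (a point): bystander: clear glass beaker, 84 x 87 mm, 113 mm high; this point is half-way up on its axis (z up)
- reagent_b5_mid (a point): bystander: brown glass bottle with black cap, 70 mm in diameter, 142 mm high; this point is half-way up on its axis (z up)
- collar (a point): centre of the steel castellated collar that turns and sinks with the screw, 43 mm below the handle's centre: four square lugs, 35 mm over their flats, 22 mm high, with four 12 mm wide upright slots between them; on top of them a plate 51 mm in diameter, 4 mm thick, whose top is 12 mm below the handle bar. Its x and y axes point through the slots.
Things that resemble listed ones, but are neither listed nor needed, are in the scene too. There is more than one size of the press; the job needs the larger.

How it is judged:
On the way:
1. the foot bears firmly on the cap while the pin is still drawn back (contact force between foot and anything else above 10 N and value of joint pin below 0.0135 m), for 0.2 s.
At the end, for the whole second after the job is handed in: the pin is home (at least 16 of its 18 mm of travel) in a slot that faces it (collar within 0.2 rad of square to the cross-bar), the foot presses on the cap with 9 to 140 N, screw and pin are at rest, and flask, beaker and bottle stand within 30 mm of where they were (value of joint pin above 0.016 m and contact force between foot and anything else between 9 and 140 N and (angle between the x axis of collar and the x axis of press, either way round below 0.2 rad or angle between the x axis of collar and the x axis of press, either way round above 1.37 rad) and velocity of joint screw between -0.05 and 0.05 rad/s and velocity of joint pin between -0.01 and 0.01 m/s and distance of each of flask_1_mid, beaker_400_mid, reagent_b5_mid from where it was at the start of the episode below 0.03 m); the robot touches nothing.
It fails at once if the cap is crushed (more than 140 N) (contact force between foot and anything else above 140 N).
It fails at once if a bystander is knocked over or shoved away (distance of any of flask_1_mid, beaker_400_mid, reagent_b5_mid from where it was at the start of the episode above 0.03 m or angle between any of flask_1_mid, beaker_400_mid, reagent_b5_mid's own z axis and vertical above 0.4 rad).
It also fails if it takes over 72 s, if anything falls off the work surface, if the arm or the gripper's body presses on something with over 40 N, if the wrist force passes 120 N, or if a joint passes its speed limit or range.

## Working session

There is one attempt and no reset: what is moved stays moved. The work goes in short steps, Python scripts to look and compute and a shell command to move; the robot and the scene stay as the last step left them, time stands still between calls to the robot, and variables do not carry over. Pictures are saved under pics/ and viewed, at most 10 in all, crops included, and the job is handed in when it is done.

```bash
ls; mkdir -p pics; python3 - <<'E'
from workcell import env, eyes
import cv2,numpy as np,pickle
print(env.get_state(), env.pinch_z)
for n in ["scene","top"]:
    p,d=eyes.read_camera(n); c=eyes.calibration(n); pickle.dump((p,d,c),open(f"{n}.pkl","wb"))
    print(n,c)
    cv2.imwrite(f"pics/{n}0.png",cv2.resize(p[:,:,::-1],(800,600)))
E
```

```text
pics
{'clock': 0.0, 'joint_pos': array([1.08841966e+00, 3.14023406e-01, 4.49642044e-02, 1.30357735e+00,
       5.58152658e-06, 1.43117543e+00]), 'qvel': array([-0.00038432,  0.00013978,  0.00032342, -0.00118044, -0.00078585,
       -0.00044729]), 'tau': array([-7.33147608e-04, -4.80628395e+01,  2.98533583e+01,  1.94989733e-02,
       -1.20749896e-04,  1.30441386e-06]), 'tcp_pos': array([0.19302892, 0.54109207, 0.23038973]), 'orientation': array([-2.84219653e-04,  1.70540140e-01,  9.85350300e-01, -8.75117546e-04]), 'wrist_force': array([-0.51522253, -0.68049862,  0.09685804]), 'ft_torque': array([ 0.02754401, -0.00188618,  0.02453619]), 'grip_force': 0.0, 'finger_gap': 0.08564379110528492} 0.0187
scene {'fx': 419.61728195111425, 'fy': 419.61728195111425, 'cx': 262.6613272238778, 'cy': 184.55468167378538, 'R': array([[ 0.8562235 , -0.5161146 , -0.02251763],
       [-0.31854277, -0.49313658, -0.80953494],
       [ 0.40670853,  0.70031567, -0.5866397 ]]), 't': array([-0.54585442,  0.29329141,  1.16300995])}
top {'fx': 488.405104505074, 'fy': 488.405104505074, 'cx': 261.9518029170356, 'cy': 195.78853424181224, 'R': array([[-0.0203204 , -0.99955686, -0.02175223],
       [-0.99591294,  0.02215179, -0.08755973],
       [ 0.08800278,  0.01988408, -0.99592175]]), 't': array([0.0203162 , 0.65252663, 1.34734253])}
```

View pics/scene0.png

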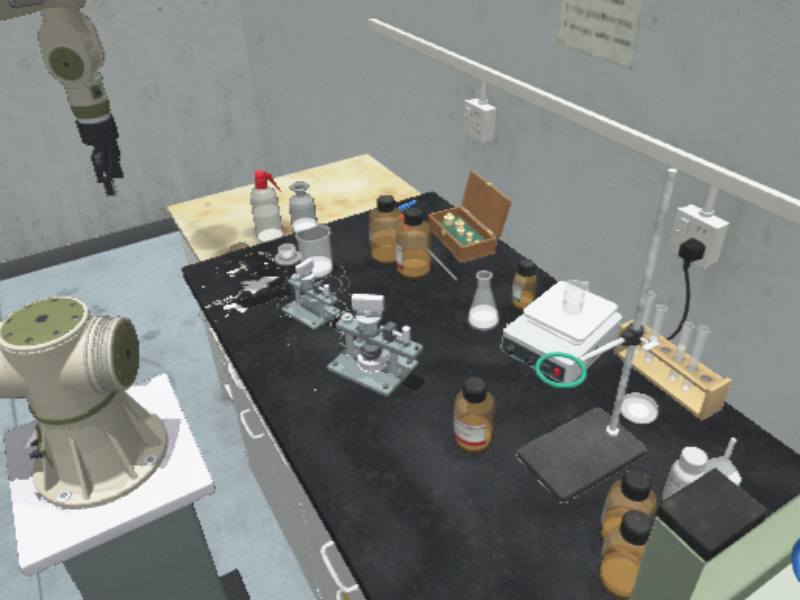

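View pics/top0.png

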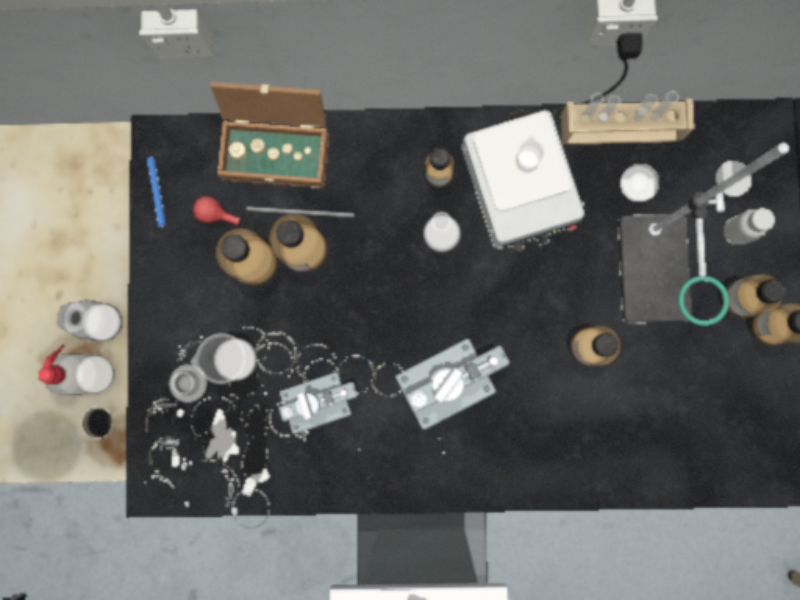

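The larger press is in top at (450,382) and scene at (375,345) of the 800x600 view. The smaller look-alike is in top at (315,402) and scene at (310,300). The one at (450,382) is visibly bigger, so it fits the description; I'll confirm it by size and with one crop.

```bash
cat > h.py <<'E'
import numpy as np,cv2,pickle
def cloud(p,d,c):
    v,u=np.mgrid[0:384,0:512]; 
    X=np.stack([(u-c['cx'])/c['fx']*d,(v-c['cy'])/c['fy']*d,d],-1)
    return (X-c['t'])@c['R']
def ray(c,u,v,z):
    o=-c['R'].T@c['t']; r=c['R'].T@np.array([(u-c['cx'])/c['fx'],(v-c['cy'])/c['fy'],1])
    return o+r*(z-o[2])/r[2]
E
python3 - <<'E'
from h import *
T=pickle.load(open('top.pkl','rb'));S=pickle.load(open('scene.pkl','rb'))
a=cv2.resize(T[0][205:285,245:335,::-1],(400,356),interpolation=2)
b=cv2.resize(S[0][180:255,200:280,::-1],(400,375),interpolation=2)
o=np.zeros((375,800,3),np.uint8);o[:356,:400]=a;o[:,400:]=b;cv2.imwrite('pics/crop1.png',o)
W=cloud(*T);print('rough',ray(T[2],450*.64,382*.64,.1))
c0=ray(T[2],450*.64,382*.64,.1)[:2]
for n,Z in(('top',T),('scene',S)):
    W=cloud(*Z);m=(np.linalg.norm(W[...,:2]-c0,axis=-1)<.13)&(Z[1]>0)
    for lo,hi in((.008,.02),(.009,.3),(.09,.108),(.135,.148),(.155,.25)):
        k=m&(W[...,2]>lo)&(W[...,2]<hi);P=W[k]
        if len(P)<5:print(n,lo,len(P));continue
        r=cv2.minAreaRect(P[:,:2].astype(np.float32)*1000)
        print(n,lo,len(P),P.mean(0).round(4),'zmed',np.median(P[:,2]).round(4),P[:,2].max().round(4),np.round(r[0],1),np.round(r[1],1),round(r[2],1))
# bystanders, tall stuff heights
for nm,u,v in(('beaker',225,358),('bottle',600,346),('flask',441,232)): print(nm,ray(T[2],u*.64,v*.64,.06).round(3))
E
```

```text
rough [ 0.51572378 -0.06126794  0.1       ]
top 0.008 1169 [ 0.514  -0.0536  0.013 ] zmed 0.0128 0.0198 [503.5 -73.5] [145.2 175.9] 26.1
top 0.009 2161 [ 0.518  -0.0611  0.0645] zmed 0.0184 0.1876 [522.1 -70.6] [109.5 186.8] 25.9
top 0.09 473 [ 0.5252 -0.0772  0.0985] zmed 0.0984 0.1078 [522.5 -72.3] [ 36.  183.5] 26.1
top 0.135 168 [ 0.5196 -0.0641  0.1385] zmed 0.1383 0.1449 [533.5 -79.6] [ 49.1 113.7] 38.7
top 0.155 155 [ 0.5136 -0.0538  0.1802] zmed 0.1808 0.1876 [513.5 -54. ] [15.9 58.6] 52.5
scene 0.008 775 [ 0.4996 -0.0749  0.0131] zmed 0.0129 0.0199 [508.6 -60.9] [109.5 150.5] 26.8
scene 0.009 2180 [ 0.5083 -0.0782  0.0715] zmed 0.066 0.1852 [517.2 -77.7] [109.6 188.2] 26.8
scene 0.09 436 [ 0.5175 -0.0919  0.0981] zmed 0.0982 0.1078 [516.6 -78.9] [ 37.1 186.7] 26.8
scene 0.135 122 [ 0.5102 -0.0736  0.1386] zmed 0.1379 0.1476 [524.8 -88.9] [ 36.4 114.7] 38.4
scene 0.155 200 [ 0.5082 -0.0638  0.1714] zmed 0.1726 0.1852 [509.4 -62. ] [21.9 59.5] 60.6
beaker [0.565 0.332 0.06 ]
bottle [ 0.572 -0.325  0.06 ]
flask [ 0.781 -0.053  0.06 ]
```

View pics/crop1.png

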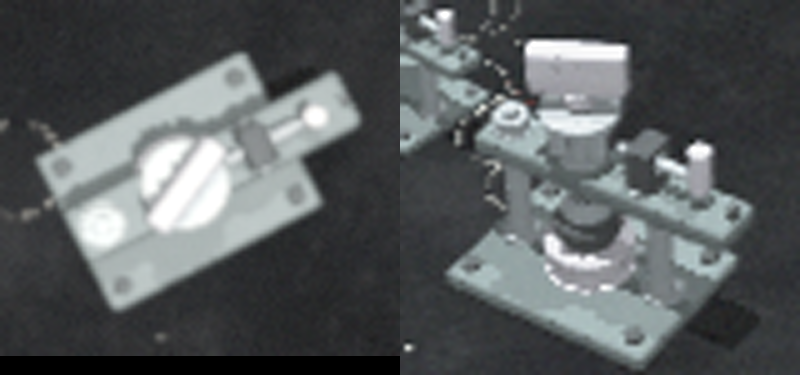

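The crop shows the large press: handle bar at (185,185), pin knob at (315,115), guide block at (258,148). In the scene half, the cell's dark cap is under the foot at (585,220). The base measures 110 x 150 mm, so it is the larger press. Press yaw is about 26.4°, the handle lies at -37.5°, so screw is about 1.11 rad. Next I move above it, with j6 near -2.6 to leave the full clockwise range.

```bash
r="0.5,-1,0.35,0,0,0.3,1"; python3 -m jog '[0.5,-1,0.35,0,0,0.3,1, 0.5,-1,0.35,0,0,0.3,1, 0.5,-1,0.35,0,0,0.3,1, 0.5,-1,0.35,0,0,0.3,1, 0.5,-1,0.35,0,0,0.3,1, 0.5,-1,0.35,0,0,0.3,1, 0.5,-1,0.35,0,0,0.3,1, 0.5,-1,0.35,0,0,0.3,1, 0.5,-1,0.35,0,0,0.3,1]' && python3 -m jog '[0.5,-1,0,0,0,0.3,1, 0.5,-1,0,0,0,0.3,1, 0.5,-1,0,0,0,0.3,1, 0.5,-1,0,0,0,0.3,1, 0.5,-1,0,0,0,0.3,1, 0.5,-1,0,0,0,0.3,1, 0.5,-1,0,0,0,0.3,1, 0.5,-1,0,0,0,0.3,1, 0.5,-1,0,0,0,0.3,1]' && python3 -m jog '[0.5,-0.98,0,0,0,0.3,1, 0.5,-0.98,0,0,0,0.3,1, 0.5,-0.98,0,0,0,0.3,1, 0.5,-0.98,0,0,0,0.3,1, 0.5,-0.98,0,0,0,0.3,1, 0.5,-0.98,0,0,0,0.3,1, 0.5,-0.98,0,0,0,0.3,1, 0.5,-0.98,0,0,0,0.3,1, 0.5,-0.98,0,0,0,0.3,1, 0.5,-0.98,0,0,0,0.3,1]'
cat >> h.py <<'E'
from scipy.spatial.transform import Rotation as Ro
def wrist(name):
    from workcell import env,eyes
    s=env.get_state();p,d=eyes.read_camera('wrist');c=eyes.calibration('wrist')
    q=s['orientation'];M=np.eye(4);M[:3,:3]=Ro.from_quat([q[1],q[2],q[3],q[0]]).as_matrix();M[:3,3]=s['tcp_pos']
    A=np.linalg.inv(M@np.array(c['tool_from_camera']));c['R']=A[:3,:3];c['t']=A[:3,3]
    cv2.imwrite(f'pics/{name}.png',p[:,:,::-1]);pickle.dump((p,d,c),open(name+'.pkl','wb'))
    y=M[:3,1];print('tcp',s['tcp_pos'].round(4),'yaw_y',np.degrees(np.arctan2(y[1],y[0])).round(2),'j',s['joint_pos'].round(3),'t',s['clock'],'gap',s['finger_gap'])
    return p,d,c
def rects(Z,c0,bands,rad=.13):
    W=cloud(*Z)
    for lo,hi in bands:
        k=(np.linalg.norm(W[...,:2]-c0,axis=-1)<rad)&(Z[1]>0)&(W[...,2]>lo)&(W[...,2]<hi);P=W[k]
        if len(P)<8: print(lo,len(P));continue
        r=cv2.minAreaRect(P[:,:2].astype(np.float32)*1000)
        print(lo,len(P),P.mean(0).round(4),'zmed',np.median(P[:,2]).round(4),np.round(r[0],1),np.round(r[1],1),round(r[2],1))
E
python3 - <<'E'
from h import *
Z=wrist('w1'); print(Z[2]['tool_from_camera'])
c0=np.array([.512,-.058])
rects(Z,c0,((.009,.3),(.094,.106),(.135,.148),(.175,.25)))
E
```

```text
clock: 0.85
tcp_pos: [0.2937, 0.3408, 0.3015]
orientation: [0.0, -0.296, 0.955, 0.0]
wrist_force: [0.1, 0.0, -0.3]
finger_gap: 0.0851
grip_force: 0.0
clock: 1.6
tcp_pos: [0.3936, 0.1407, 0.3007]
orientation: [-0.001, -0.697, 0.717, 0.0]
wrist_force: [0.1, 0.4, 0.5]
finger_gap: 0.0857
grip_force: 0.0
clock: 2.43
tcp_pos: [0.4932, -0.0541, 0.3008]
orientation: [0.0, 0.946, -0.325, -0.001]
wrist_force: [0.8, 0.4, -0.4]
finger_gap: 0.0852
grip_force: 0.0
tcp [ 0.4932 -0.0541  0.3008] yaw_y -127.87 j [-0.271  0.149  0.003  1.426 -0.    -2.752] t 2.4333 gap 0.08517684642374448
[[-1.86471636e-04 -9.46052509e-01 -3.24013295e-01  8.22114141e-02]
 [ 9.99999820e-01  8.17582141e-06 -5.99377748e-04  1.22373930e-03]
 [ 5.69691898e-04 -3.24013348e-01  9.46052338e-01 -1.42986182e-01]
 [ 0.00000000e+00  0.00000000e+00  0.00000000e+00  1.00000000e+00]]
0.009 7761 [ 0.5228 -0.074   0.0811] zmed 0.0997 [518.  -74.2] [110.1 187.2] 26.2
0.094 1816 [ 0.5336 -0.1008  0.1001] zmed 0.1001 [518.7 -75.6] [ 36.1 183.9] 26.1
0.135 925 [ 0.5155 -0.0705  0.1394] zmed 0.1391 [530.5 -83.4] [ 50.  113.5] 38.6
0.175 863 [ 0.5118 -0.0591  0.1823] zmed 0.1825 [510.8 -57.9] [15.4 58.8] 52.0
```

View pics/w1.png

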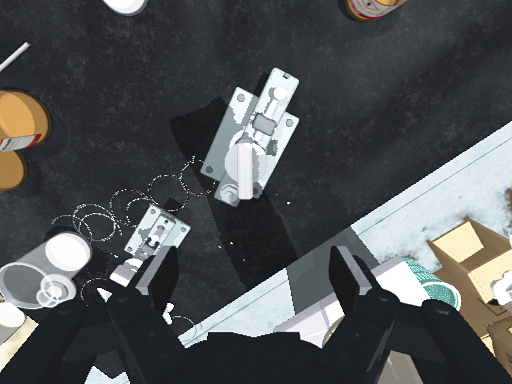

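The wrist view shows the handle at (245,165) and the knob at (280,93). Handle centre is (0.511,-0.058), top z 0.1825, and bar-derived screw axis agrees. The tool is already aligned with the handle (-128°). Descend and grip.

```bash
python3 -m jog '[0.087,-0.02,-0.4,0,0,0,1, 0.087,-0.02,-0.4,0,0,0,1, 0.087,-0.02,-0.4,0,0,0,1, 0.087,-0.02,-0.6,0,0,0,1, 0.087,-0.02,-0.765,0,0,0,1, 0.087,-0.02,-0.765,0,0,0,1, 0.087,-0.02,-0.765,0,0,0,1]' && python3 -m jog '[0,0,0,0,0,0,-1, 0,0,0,0,0,0,-1, 0,0,0,0,0,0,-1, 0,0,0,0,0,0,-1, 0,0,0,0,0,0,-1, 0,0,0,0,0,0,-1, 0,0,0,0,0,0,-1, 0,0,0,0,0,0,-1]' 50; python3 -c "
from workcell import env;s=env.get_state();print(s['joint_pos'],s['wrist_force'],s['ft_torque'])"
```

```text
clock: 3.07
tcp_pos: [0.5095, -0.0576, 0.1487]
orientation: [0.0, 0.946, -0.323, -0.002]
wrist_force: [0.7, 0.7, 1.1]
finger_gap: 0.0853
grip_force: 0.0
clock: 3.73
tcp_pos: [0.5118, -0.058, 0.1493]
orientation: [-0.001, 0.947, -0.322, 0.001]
wrist_force: [2.1, 3.7, 5.9]
finger_gap: 0.0153
grip_force: 51.7
[-2.69681809e-01  2.36695232e-01 -2.62545336e-01  1.06929450e+00
  1.32923144e-03 -2.75469242e+00] [2.08404218 3.65950716 5.87070246] [ 0.72433042 -0.32500982  0.02982182]
```

```bash
cat > s.py <<'E'
from workcell import env;import numpy as np
from scipy.spatial.transform import Rotation as Ro
s=env.get_state();q=s['orientation'];y=Ro.from_quat([q[1],q[2],q[3],q[0]]).as_matrix()[:,1]
a=np.degrees(np.arctan2(y[1],y[0]))
print('yaw_y',a.round(2),'mod90 err vs press',((26.15-a+45)%90-45).round(2),'j',s['joint_pos'].round(3),'F',s['wrist_force'].round(2),'M',s['ft_torque'].round(3))
E
for i in 1 2; do python3 -m jog '[0,0,-0.002,0,0,-0.1,-1, 0,0,-0.004,0,0,-0.2,-1, 0,0,-0.006,0,0,-0.3,-1, 0,0,-0.0083,0,0,-0.4167,-1, 0,0,-0.0083,0,0,-0.4167,-1, 0,0,-0.0083,0,0,-0.4167,-1, 0,0,-0.0083,0,0,-0.4167,-1, 0,0,-0.0083,0,0,-0.4167,-1, 0,0,-0.0083,0,0,-0.4167,-1, 0,0,-0.0083,0,0,-0.4167,-1, 0,0,-0.0083,0,0,-0.4167,-1, 0,0,-0.0083,0,0,-0.4167,-1]' | tail -4; python3 s.py; done
```

```text
orientation: [0.001, -0.554, 0.833, -0.0]
wrist_force: [1.0, 3.2, 6.5]
finger_gap: 0.0151
grip_force: 51.8
yaw_y 157.22 mod90 err vs press -41.07 j [-2.700e-01  2.380e-01 -2.650e-01  1.066e+00  1.000e-03 -1.443e+00] F [1.03 3.22 6.52] M [ 0.671 -0.069  0.019]
orientation: [0.001, 0.068, 0.998, 0.001]
wrist_force: [0.7, 4.1, 6.7]
finger_gap: 0.0153
grip_force: 51.9
yaw_y 82.23 mod90 err vs press 33.92 j [-0.27   0.239 -0.268  1.062  0.002 -0.134] F [0.73 4.05 6.73] M [ 0.849 -0.034  0.03 ]
```

```bash
for i in 1 2 3; do python3 -m jog '[0,0,-0.0012,0,0,-0.04,-1, 0,0,-0.0022,0,0,-0.08,-1, 0,0,-0.0022,0,0,-0.1,-1, 0,0,-0.0022,0,0,-0.1,-1, 0,0,-0.0022,0,0,-0.1,-1]' | tail -1; python3 s.py; done
```

```text
grip_force: 51.9
yaw_y 64.37 mod90 err vs press -38.22 j [-0.27   0.239 -0.269  1.061  0.002  0.178] F [-0.56  4.36  6.97] M [ 0.938 -0.057  0.019]
grip_force: 51.9
yaw_y 46.37 mod90 err vs press -20.22 j [-0.27   0.239 -0.27   1.06   0.002  0.492] F [0.13 5.08 7.31] M [ 1.01  -0.109  0.016]
grip_force: 51.9
yaw_y 28.38 mod90 err vs press -2.23 j [-0.269  0.24  -0.271  1.059  0.002  0.806] F [0.11 3.26 7.95] M [ 1.011 -0.108  0.018]
```

```bash
for i in 1 2 3 4; do python3 -m jog '[0,0,-0.0012,0,0,-0.04,-1, 0,0,-0.0022,0,0,-0.08,-1, 0,0,-0.0022,0,0,-0.1,-1, 0,0,-0.0022,0,0,-0.1,-1, 0,0,-0.0022,0,0,-0.1,-1]' | tail -1; python3 s.py; done
```

```text
grip_force: 51.9
yaw_y 10.38 mod90 err vs press 15.77 j [-0.269  0.24  -0.271  1.058  0.002  1.12 ] F [0.49 4.83 6.83] M [ 1.011 -0.127  0.04 ]
grip_force: 52.0
yaw_y -7.62 mod90 err vs press 33.77 j [-0.269  0.24  -0.272  1.057  0.002  1.434] F [0.05 4.87 9.26] M [ 1.059 -0.132  0.06 ]
grip_force: 52.2
yaw_y -25.61 mod90 err vs press -38.24 j [-0.269  0.24  -0.272  1.056  0.002  1.748] F [1.01 4.55 8.09] M [ 1.061 -0.112  0.044]
grip_force: 52.3
yaw_y -43.61 mod90 err vs press -20.24 j [-2.690e-01  2.400e-01 -2.730e-01  1.055e+00  2.000e-03  2.063e+00] F [0.51 3.85 9.48] M [ 1.025 -0.132  0.074]
```

```bash
python3 -m jog '[0,0,-0.0012,0,0,-0.04,-1, 0,0,-0.0022,0,0,-0.08,-1, 0,0,-0.0025,0,0,-0.1124,-1, 0,0,-0.0025,0,0,-0.1124,-1, 0,0,-0.0025,0,0,-0.1124,-1, 0,0,-0.0025,0,0,-0.1124,-1]' | tail -1; python3 s.py; python3 -m jog '[0,0,0,0,0,-0.0275,-1, 0,0,0,0,0,-0.0275,-1, 0,0,0,0,0,-0.0275,-1, 0,0,0,0,0,-0.0275,-1, 0,0,0,0,0,-0.0275,-1]' | tail -1; python3 s.py; python3 - <<'E'
from h import *
from workcell import eyes
p,d=eyes.read_camera('scene');pickle.dump((p,d,eyes.calibration('scene')),open('s2.pkl','wb'))
b=cv2.resize(p[170:260,180:290,::-1],(770,600)[:2],interpolation=2);cv2.imwrite('pics/s2.png',b)
E
```

```text
grip_force: 52.4
yaw_y -63.83 mod90 err vs press -0.02 j [-2.690e-01  2.410e-01 -2.740e-01  1.054e+00  2.000e-03  2.415e+00] F [1.82 4.9  8.76] M [ 0.935 -0.118  0.086]
grip_force: 52.3
yaw_y -68.78 mod90 err vs press 4.93 j [-2.690e-01  2.410e-01 -2.740e-01  1.053e+00  2.000e-03  2.502e+00] F [0.82 4.93 9.02] M [ 0.932 -0.099  0.086]
```

View pics/s2.png

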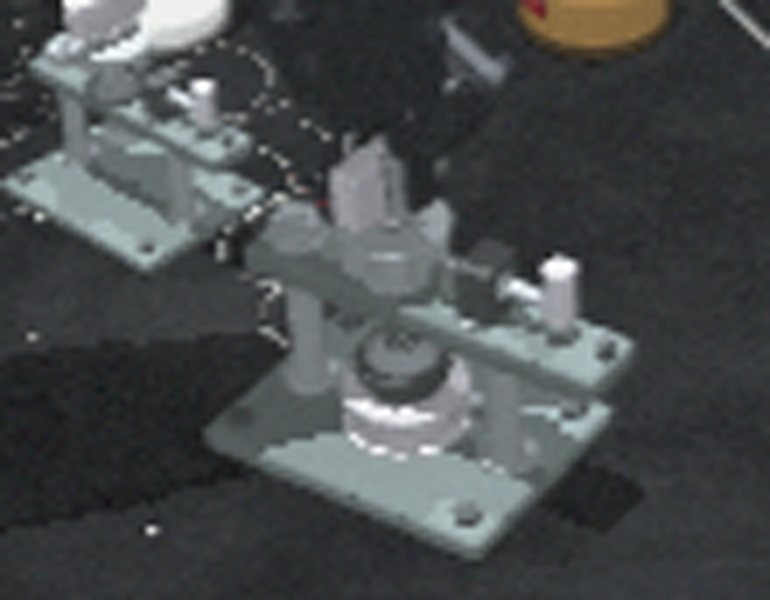

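The foot sits on or just above the dark cap at (400,345), and the fingers still hold the bar at (370,190). Moment is only about 0.09 N·m. I release and raise, and the spring-back then gives the true screw angle.

```bash
python3 -m jog '[0,0,0,0,0,0,1, 0,0,0,0,0,0,1, 0,0,0,0,0,0,1, 0,0,0,0,0,0,1, 0,0,0,0,0,0,1, 0,0,0.2,0,0,0,1, 0,0,0.4,0,0,0,1, 0,0,0.6,0,0,0,1, 0,0,0.75,0,0,0,1, 0,0,0.75,0,0,0,1, 0,0,0.75,0,0,0,1]'; python3 s.py; python3 - <<'E'
from h import *
Z=wrist('w2')
rects(Z,np.array([.5105,-.058]),((.009,.3),(.094,.106),(.126,.138),(.139,.15),(.165,.25)))
E
```

```text
clock: 10.53
tcp_pos: [0.5118, -0.0589, 0.2934]
orientation: [0.001, 0.983, 0.184, 0.002]
wrist_force: [-1.0, 0.0, -1.0]
finger_gap: 0.0855
grip_force: 0.0
yaw_y -68.84 mod90 err vs press 4.99 j [-0.27   0.182  0.025  1.41  -0.     2.502] F [-1.05  0.03 -1.02] M [ 0.057 -0.048 -0.027]
tcp [ 0.5118 -0.0589  0.2934] yaw_y -68.84 j [-0.27   0.182  0.025  1.41  -0.     2.502] t 10.5333 gap 0.08547494100970555
0.009 7999 [ 0.5258 -0.0614  0.0798] zmed 0.0995 [518.3 -73.6] [109.9 186.2] 26.2
0.094 1853 [ 0.5258 -0.0778  0.0999] zmed 0.1001 [518.9 -75. ] [ 36.3 183.2] 26.1
0.126 1101 [ 0.5192 -0.0731  0.1322] zmed 0.1323 [524.4 -85.8] [ 46.5 113.3] 24.4
0.139 125 [ 0.5456 -0.1267  0.1423] zmed 0.1421 [532.7 -92.9] [27.8 98.8] 10.8
0.165 852 [ 0.5127 -0.0565  0.1757] zmed 0.1761 [510.7 -57.3] [59.2 16.1] 29.4
```

The handle sprang back to 356.7°, so screw is about 6.226. The lead was about 0.14 rad, meaning contact at only about 10 N. At 6.283 the firmness is therefore marginal, so the first properly firm slot is 7.854 (about 35–40 N). Regrip with the wrist wound back and turn on.

```bash
python3 -m jog '[0,0,0,0,0,0.45,1, 0,0,0,0,0,0.45,1, 0,0,0,0,0,0.45,1, 0,0,0,0,0,0.45,1, 0,0,0,0,0,0.45,1, 0,0,0,0,0,0.45,1, 0,0,0,0,0,0.45,1, 0,0,0,0,0,0.45,1, 0,0,0,0,0,0.45,1, 0,0,0,0,0,0.45,1, 0,0,0,0,0,0.45,1, 0,0,0,0,0,0.45,1]' >/dev/null; python3 -m jog '[0,0,0,0,0,0.45,1, 0,0,0,0,0,0.45,1, 0,0,0,0,0,0.45,1, 0,0,0,0,0,0.45,1, 0,0,0,0,0,0.45,1, 0,0,0,0,0,0.45,1, 0,0,0,0,0,0.45,1, 0,0,0,0,0,0.45,1, 0,0,0,0,0,0.45,1, 0,0,0,0,0,0.45,1, 0,0,0,0,0,0.45,1, 0,0,0,0,0,0.45,1]' >/dev/null; python3 -m jog '[-0.005,0.006,0,0,0,0.1456,1, -0.005,0.006,0,0,0,0.1456,1, -0.005,0.006,0,0,0,0.1456,1, -0.005,0.006,0,0,0,0.1456,1, -0.005,0.006,0,0,0,0.1456,1, -0.005,0.006,-0.2,0,0,0.1456,1, -0.005,0.006,-0.4,0,0,0.1456,1, -0.005,0.006,-0.6,0,0,0.1456,1, -0.005,0.006,-0.757,0,0,0.1456,1, -0.005,0.006,-0.757,0,0,0.1456,1, -0.005,0.006,-0.757,0,0,0.1456,1]' ; python3 s.py;  python3 -m jog '[0,0,0,0,0,0,-1, 0,0,0,0,0,0,-1, 0,0,0,0,0,0,-1, 0,0,0,0,0,0,-1, 0,0,0,0,0,0,-1, 0,0,0,0,0,0,-1, 0,0,0,0,0,0,-1, 0,0,0,0,0,0,-1]' 50; python3 s.py
```

```text
clock: 13.5
tcp_pos: [0.5074, -0.0566, 0.138]
orientation: [-0.003, -0.253, 0.968, 0.002]
wrist_force: [0.8, -0.7, 0.6]
finger_gap: 0.0856
grip_force: 0.0
yaw_y 119.27 mod90 err vs press -3.12 j [-0.269  0.244 -0.283  1.051  0.    -0.779] F [ 0.77 -0.7   0.56] M [ 0.018 -0.035 -0.014]
clock: 14.17
tcp_pos: [0.5107, -0.0578, 0.1411]
orientation: [0.001, -0.253, 0.967, -0.001]
wrist_force: [0.4, -2.2, 5.3]
finger_gap: 0.0148
grip_force: 50.5
yaw_y 119.36 mod90 err vs press -3.21 j [-0.269  0.24  -0.279  1.049 -0.    -0.781] F [ 0.44 -2.22  5.31] M [-0.333  0.024  0.024]
```

```bash
python3 -m jog '[0,0,-0.002,0,0,-0.1,-1, 0,0,-0.004,0,0,-0.2,-1, 0,0,-0.006,0,0,-0.3,-1, 0,0,-0.0083,0,0,-0.4167,-1, 0,0,-0.0083,0,0,-0.4167,-1, 0,0,-0.0083,0,0,-0.4167,-1, 0,0,-0.0083,0,0,-0.4167,-1, 0,0,-0.0083,0,0,-0.4167,-1, 0,0,-0.0083,0,0,-0.4167,-1, 0,0,-0.0083,0,0,-0.4167,-1, 0,0,-0.0083,0,0,-0.4167,-1, 0,0,-0.0083,0,0,-0.4167,-1]' | tail -1; python3 s.py; python3 -m jog '[0,0,-0.0015,0,0,-0.04,-1, 0,0,-0.0032,0,0,-0.08,-1, 0,0,-0.0032,0,0,-0.12,-1, 0,0,-0.0032,0,0,-0.162,-1, 0,0,-0.0032,0,0,-0.162,-1, 0,0,-0.0032,0,0,-0.162,-1, 0,0,-0.0032,0,0,-0.162,-1, 0,0,-0.0032,0,0,-0.162,-1, 0,0,-0.0032,0,0,-0.162,-1]' | tail -1; python3 s.py
```

```text
grip_force: 51.6
yaw_y 44.27 mod90 err vs press -18.12 j [-0.268  0.241 -0.281  1.045  0.002  0.53 ] F [0.3  2.27 8.12] M [0.374 0.064 0.194]
grip_force: 51.5
yaw_y 15.28 mod90 err vs press 10.87 j [-0.268  0.241 -0.282  1.044  0.002  1.037] F [0.55 2.35 8.61] M [ 0.534 -0.18   0.239]
```

```bash
python3 -m jog '[0,0,0,0,0,-0.01,-1, 0,0,0,0,0,-0.01,-1, 0,0,0,0,0,-0.01,-1, 0,0,0,0,0,-0.01,-1]' | tail -1; python3 s.py; python3 -m jog '[0,0,0,0,0,0,1, 0,0,0,0,0,0,1, 0,0,0,0,0,0,1, 0,0,0,0,0,0,1, 0,0,0,0,0,0,1, 0,0,0.2,0,0,0,1, 0,0,0.4,0,0,0,1, 0,0,0.6,0,0,0,1, 0,0,0.77,0,0,0,1, 0,0,0.77,0,0,0,1, 0,0,0.77,0,0,0,1]'; python3 - <<'E'
from h import *
Z=wrist('w3')
rects(Z,np.array([.5105,-.058]),((.009,.3),(.094,.106),(.165,.25)))
# knob
W=cloud(*Z);P=W[(np.linalg.norm(W[...,:2]-[.549,-.137],axis=-1)<.02)&(W[...,2]>.136)&(W[...,2]<.15)]
print('knob',len(P),P.mean(0),np.median(P[:,2]),(P.min(0)+P.max(0))/2)
E
```

```text
grip_force: 51.5
yaw_y 13.48 mod90 err vs press 12.67 j [-0.268  0.241 -0.282  1.043  0.002  1.068] F [0.41 3.09 7.53] M [ 0.534 -0.202  0.244]
clock: 17.17
tcp_pos: [0.5109, -0.0576, 0.294]
orientation: [0.002, 0.62, 0.785, 0.001]
wrist_force: [-1.0, 0.2, -1.3]
finger_gap: 0.0856
grip_force: 0.0
tcp [ 0.5109 -0.0576  0.294 ] yaw_y 13.4 j [-0.269  0.18   0.024  1.41  -0.     1.068] t 17.1667 gap 0.08557884418827996
0.009 7373 [ 0.5116 -0.053   0.0746] zmed 0.0987 [518.2 -73.2] [110. 186.] 26.2
0.094 1553 [ 0.5127 -0.0589  0.0999] zmed 0.1 [518.8 -74.6] [ 35.9 182.9] 26.2
0.165 838 [ 0.5094 -0.0549  0.1737] zmed 0.1741 [509.9 -56.6] [16.  59.1] 26.3
knob 96 [ 0.54718976 -0.13205954  0.14148507] 0.14193738379711227 [ 0.54736524 -0.13322086  0.139808  ]
```

View pics/w3.png

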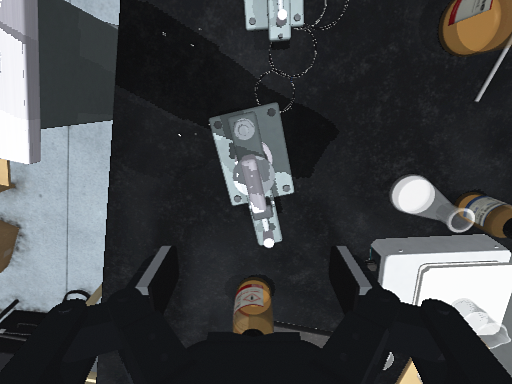

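The wrist view shows the handle (255,180) in line with the cross-bar, 90.1° from press x, so screw is about 450°, square. The pin knob is at (268,242), around (0.5475,-0.133), top z 0.142. Next I grip the knob across the bar.

```bash
python3 -m jog '[0.19,-0.39,0,0,0,0.071,1, 0.19,-0.39,0,0,0,0.071,1, 0.19,-0.39,0,0,0,0.071,1, 0.19,-0.39,-0.2,0,0,0.071,1, 0.19,-0.39,-0.4,0,0,0.071,1, 0.19,-0.39,-0.6,0,0,0.071,1, 0.19,-0.39,-0.75,0,0,0.071,1, 0.19,-0.39,-0.83,0,0,0.071,1, 0.19,-0.39,-0.885,0,0,0.071,1, 0.19,-0.39,-0.885,0,0,0.071,1, 0.19,-0.39,-0.885,0,0,0.071,1]'; python3 s.py; python3 -m jog '[0,0,0,0,0,0,-1, 0,0,0,0,0,0,-1, 0,0,0,0,0,0,-1, 0,0,0,0,0,0,-1, 0,0,0,0,0,0,-1, 0,0,0,0,0,0,-1, 0,0,0,0,0,0,-1, 0,0,0,0,0,0,-1]' 30; python3 s.py
```

```text
clock: 18.13
tcp_pos: [0.546, -0.1346, 0.1127]
orientation: [-0.002, 0.529, 0.849, -0.0]
wrist_force: [0.2, 0.4, 1.0]
finger_gap: 0.0852
grip_force: 0.0
yaw_y 26.16 mod90 err vs press -0.01 j [-0.384  0.355 -0.193  1.027  0.     0.73 ] F [0.16 0.43 1.02] M [-0.097 -0.016 -0.062]
clock: 18.8
tcp_pos: [0.5496, -0.1346, 0.1155]
orientation: [0.002, 0.528, 0.849, 0.002]
wrist_force: [4.3, 2.8, 0.6]
finger_gap: 0.013
grip_force: 30.8
yaw_y 26.24 mod90 err vs press -0.09 j [-0.384  0.353 -0.189  1.025  0.003  0.729] F [4.34 2.85 0.63] M [ 0.51  -0.777  0.024]
```

```bash
python3 -m jog '[-0.009,0.018,0,0,0,0,-1, -0.0176,0.036,0,0,0,0,-1, -0.0265,0.054,0,0,0,0,-1, -0.0265,0.054,0,0,0,0,-1, -0.0265,0.054,0,0,0,0,-1, -0.0265,0.054,0,0,0,0,-1]'; python3 -m jog '[-0.0044,0.009,0,0,0,0,-1, -0.0077,0.0157,0,0,0,0,-1, -0.0077,0.0157,0,0,0,0,-1, -0.0077,0.0157,0,0,0,0,-1, -0.0077,0.0157,0,0,0,0,-1]'
```

```text
clock: 19.3
tcp_pos: [0.5443, -0.1239, 0.1155]
orientation: [0.002, 0.528, 0.849, 0.001]
wrist_force: [4.6, 2.6, -1.0]
finger_gap: 0.0127
grip_force: 30.7
clock: 19.72
tcp_pos: [0.543, -0.1212, 0.1155]
orientation: [0.002, 0.528, 0.849, 0.001]
wrist_force: [5.3, 2.1, -0.9]
finger_gap: 0.0127
grip_force: 30.7
```

```bash
for i in 1 2 3; do python3 -m jog '[-0.0033,0.0067,0,0,0,0,-1, -0.0033,0.0067,0,0,0,0,-1, -0.0033,0.0067,0,0,0,0,-1]' | sed -n 2,4p; done
```

```text
tcp_pos: [0.5428, -0.1208, 0.1155]
orientation: [0.003, 0.528, 0.849, 0.001]
wrist_force: [4.6, -1.1, -2.2]
tcp_pos: [0.5428, -0.1208, 0.1156]
orientation: [0.004, 0.529, 0.849, -0.0]
wrist_force: [7.7, -5.7, -5.3]
tcp_pos: [0.5428, -0.1207, 0.1156]
orientation: [0.005, 0.529, 0.849, -0.001]
wrist_force: [9.3, -9.2, -6.1]
```

The pin moved 15.5 mm and hit a firm stop, so it is home. Release, retreat, and check.

```bash
python3 -m jog '[0.005,-0.01,0,0,0,0,-1, 0.005,-0.01,0,0,0,0,1, 0.005,-0.01,0,0,0,0,1, 0.005,-0.01,0,0,0,0,1, 0.005,-0.01,0,0,0,0,1, 0.005,-0.01,0,0,0,0,1, 0.005,-0.01,0.2,0,0,0,1, 0.005,-0.01,0.4,0,0,0,1, 0.005,-0.01,0.6,0,0,0,1, 0,-0.01,0.9,0,0,0,1, 0,-0.01,0.9,0,0,0,1, 0,-0.01,0.9,0,0,0,1]'; python3 - <<'E'
from h import *
from workcell import eyes
Z=wrist('w4');ax=np.array([.5103,-.0572])
rects(Z,ax,((.094,.106),(.165,.25)))
W=cloud(*Z);P=W[(np.linalg.norm(W[...,:2]-[.5412,-.120],axis=-1)<.02)&(W[...,2]>.139)&(W[...,2]<.15)]
m=P.mean(0);print('knob',len(P),m,'press y',(m[:2]-ax)@[-.441,.8976])
p,d=eyes.read_camera('scene')
b=cv2.resize(p[170:260,180:290,::-1],(770,600),interpolation=2);cv2.imwrite('pics/s3.png',b)
E
```

```text
clock: 21.47
tcp_pos: [0.5409, -0.1199, 0.3007]
orientation: [0.005, 0.528, 0.849, 0.001]
wrist_force: [1.1, 0.0, 0.4]
finger_gap: 0.0855
grip_force: 0.0
tcp [ 0.5409 -0.1199  0.3007] yaw_y 26.2 j [-0.363  0.255  0.135  1.442  0.     0.75 ] t 21.4667 gap 0.08550386039449422
0.094 1803 [ 0.5173 -0.0722  0.1001] zmed 0.1001 [518.8 -74.6] [ 36.  181.4] 26.2
0.165 1014 [ 0.5096 -0.056   0.1739] zmed 0.1741 [510.  -57.1] [15.8 58.8] 26.8
knob 106 [ 0.54067294 -0.1193352   0.14186914] press y -0.06916701694788173
```

View pics/s3.png

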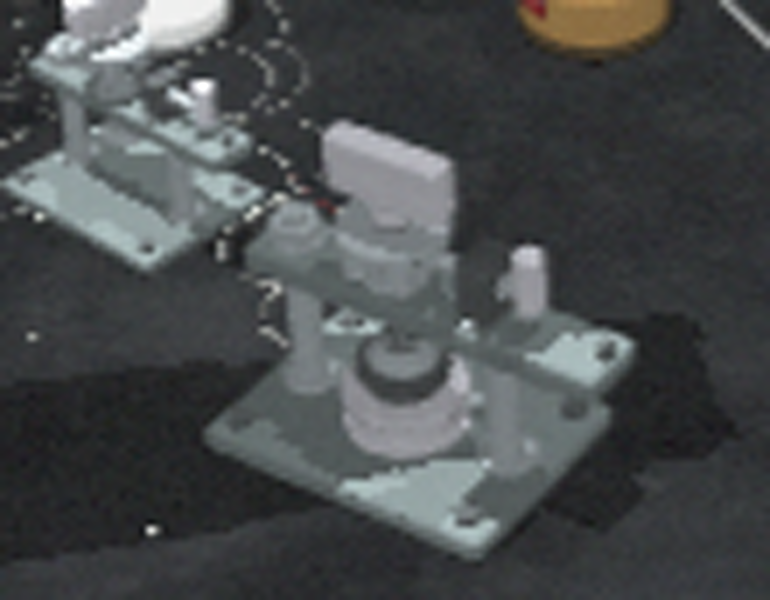

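The knob stands at press y = -69 mm, against -70 mm when home, seen at (530,285). The handle is square along the bar at (390,180), the foot is on the cap, and the gripper is clear. Handing in.

```bash
python3 -c "
from workcell import env;print(env.hand_in())"
```

```text
the job is handed in; nothing more can be done
None
```

The press is tightened to screw ≈ 7.85 rad with a slot square to the pin, foot force about 40 N (estimated from handle lead), the pin is home (knob at y ≈ -69 mm), no glassware was touched as far as I saw, and the job was handed in at about 21.5 s with no verdict shown.

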